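# Crack open the sealed curing pot and hold it ajar

### The arm

A 7-joint arm with a two-finger parallel gripper is mounted at the origin on the work surface. World frame = base frame: x ahead of the robot, y to its left, z up, the work surface at z = 0. Lengths are in mm, angles in degrees, forces in N, time in s.
With the tool pointing down it reaches from about 400 to 900 mm from the base axis. Payload 5.5 kg.
Tool frame: the origin (TCP) lies midway between the tips of the shut fingers; the grasp point (between the pads) lies 19 mm behind it (pinch_z is the distance from the TCP to the grasp point, in mm); z points along the fingers, y is the line along which they close (so a half turn about z gives the same grasp; the last joint's range is limited). The gripper opens to 92 mm and grips with 3 to 60 N. Pads are 19 mm wide; open, the fingers measure 130 mm over their backs; the gripper's body (75 mm by 190 mm) begins 47 mm behind the grasp point.
Start: joints at [-58.029, 28.699, -24.465, 88.831, 12.651, 65.22, -12.049], TCP at [188.818, 621.971, 226.729] pointing down, gripper open.
Joint ranges: [-164.97, 164.97], [-17.58, 116.51], [-87.97, 89.64], [11.32, 138.91], [-80.73, 260.73], [10.89, 115.49], [-147.41, 147.41]. Speed limits (degrees/s): [147.25, 147.25, 180, 180, 180, 180, 180].

### API

Orientations are given as [roll, pitch, yaw] about the fixed x, y, z axes, in that order (R = Rz(yaw) Ry(pitch) Rx(roll)).
In Python, from rig import read_state, camera, get_calibration, close_job, pinch_z gives the robot as it stands.
- The arm moves only by the tool servo_tool, never from a script. Its arguments are lists of equal length, an entry for each row: "linear": the shift along the tool's x, y, z in m, a list of three; "turn": the turn, a rotation vector about the tool's x, y, z in rad, a list of three. A call has 1 to 12 rows; each row is the pose to reach, as a shift and turn from the pose commanded when the call began, along the tool's axes at that moment; what a row does not reach only later rows make up. A row lasts 1/12 s, in which the tool goes at most 41.7 mm and 7.16 degrees, less where a joint would pass 70% of its speed; a pose out of reach is approached as far as the arm can. A call with a gripper value outside its range is refused whole. "gripper" is the closure, from -1 (fully open) to 1 (shut), so that 0 is half open, set as the call begins (left out, the last holds). The fingers move at their own pace and stop on an object; "grip_force" is the grip in N (left out, the last holds). Time passes only in rows, so rows that repeat a pose let the fingers close. It gives the time, the measured TCP pose, the force, the opening and the grip force at its end, in the units of the state.
- read_state(): the state, without advancing time (a new reading comes with each control period).
- camera(name): name is "side" or "top" or "wrist"; returns the picture (420x560x3 uint8, red, green, blue); there is no depth.
- get_calibration(name): a dict with "K" (3x3 intrinsics, pixels), "world_from_camera" (4x4, takes a point from camera to world coordinates). Camera axes: x right, y up, looking along -z (the intrinsics and any distortion apply to the point x, -y, -z); pixel columns grow to the right and rows downward; lengths in mm; the calibration is good to about 2 mm. A picture is of the moment at which its call begins: read the wrist's pose just before it. get_calibration takes no time and is no camera call; for the wrist camera it gives the pose at the moment of the call.
- close_job(): hands the job in; it is judged then, once.
The state is a dict: "clock": time; "q": joint angles; "joint_velocities": joint speeds; "tau": joint torques, N m; "tcp_pos": TCP position; "orientation": TCP orientation; "ft_force": force on the tool from outside, world axes, zero at the start; "moment": the same for the moment, N m; "gripper_width": finger opening in mm; "grasp_force": force on a finger pad.
Only numpy, scipy, OpenCV 4.12 (cv2) and the standard library are available. Lean on these libraries where they do the work, as an engineer would, in place of code of your own. Each camera call takes 0.05 s, during which the arm holds its last target. There are 200 camera calls.

### The job

The crown in the little open dish must not get splashed when the curing pot is vented: first put the loose cover on the dish so that it sits seated and level, and let go of it. Only then take the curing pot's stuck lid by its handle, break it free of its sticky seal by pulling straight up, without letting it fly off, and hold it ajar, level, with a gap of about 15 mm all round; finish while still holding the handle like that, the dish still covered and the other things on the mat left alone.

Things in the scene. Friction and masses are not known exactly. Their poses are not given: they have to be found in the camera images.
- dish: Small round white ceramic dish, open on top, loose, 350 g, standing on the mat: outer diameter 82 mm, height 36 mm, wall 4 mm (mouth 74 mm wide); a single white tooth crown stands inside on a short stub, its top 23 mm above the mat. Origin: centre of the underside, z up. The dish and the pot may change sides (left or right of the robot).
- dish_rim (a point): Centre of the dish's mouth, level with the rim, 36 mm above the dish's underside.
- cover: Loose round white ceramic cover of the dish, about 90 g, lying right way up on the mat between dish and pot. From below: a step 67 mm across, 5 mm high (drops into the dish's mouth with 3.5 mm play all round), a disc 88 mm across, 6 mm thick, an upright round knob 20 mm across, 30 mm tall. Origin: centre of the step's underside, z up; 5 mm below the rim when seated.
- pot: Round aluminium curing pot fixed to the bench, body 150 mm across with a black foot ring and two stubby black side ears (on its y axis, 188 mm over the ears), rim 70 mm above the mat, closed by the lid. Origin: centre of its underside on the mat, z up.
- pot_rim (a point): Centre of the pot's rim, 70 mm above the mat. The lid is snapped on here by a sticky seal: it moves under 2 mm until pulled straight up with a peak of some 10 to 18 N, then lets go suddenly within 4 to 6 mm of travel; after that it slides freely, only its weight (3 to 5 N) remains, and it drops back shut if let go.
- lid: Round steel lid of the pot, 160 mm across, 12 mm thick, about 360 g, not hinged; a plug under it reaches 53 mm down into the pot. Origin: centre of its disc's underside, level with the pot's rim when shut (70 mm above the mat), z up; its height above the rim is the gap. A valve stub 17 mm tall stands on top, 50 mm from the centre towards the lid's +x.
- handle_bar (a point): Centre of the bar of the lid's black bow handle: on the lid's axis, 38 mm above the lid's origin (108 mm above the mat when shut). The straight bar is 64 mm long (along the lid's y), 14 mm thick (lid's x) and 14 mm tall, on two 10 mm posts 26 mm either side of its middle; 19 mm free under it. The lid's x points away from the robot within 40 degrees.
- cast: Bystander: plaster jaw model on a flat base, 62 x 68 mm, 37 mm tall, 160 g, beyond the middle of the mat. Origin: centre of the underside.
- vial: Bystander: small amber bottle, 42 mm across, 85 mm tall, at the left edge of the mat. Origin: centre of the underside.
- knife: Bystander: small spatula with a red handle, 170 mm long, lying at the right edge of the mat. Origin: on its underside.
There are look-alikes about, which are no part of the job. Leave any purple look-alike of the lid alone.

How it is judged:
By the outcome, as a careful person would: the job done as asked, in the order asked, and still so for the second after the job is handed in, while the arm keeps its last pose, push and grip.
It also fails if it takes over 51 s, if anything falls off the work surface, if the arm or the gripper's body presses on something with over 40 N, if the wrist force passes 120 N, or if a joint passes its speed limit or range.

## Working session

There is one attempt and no reset: what is moved stays moved. The work goes in short steps, Python scripts to look and compute and a tool call to move; the robot and the scene stay as the last step left them, time stands still between calls to the robot, and variables do not carry over. Pictures are saved under pics/ and viewed, at most 10 in all, crops included, and the job is handed in when it is done.

Besides the shell and the picture viewer there is one more tool, called by a JSON object that holds its "method" and its "body", one argument or row to a line. servo_tool: Moves the arm, as the interface text tells. Its arguments: {"type":"object","properties":{"linear":{"type":"array","items":{"type":"array","items":{"type":"number"}}},"turn":{"type":"array","items":{"type":"array","items":{"type":"number"}}},"gripper":{"type":"number"},"grip_force":{"type":"number"}},"required":["linear","turn"]}

```bash
ls; mkdir -p pics; python3 - <<'E'
from rig import *
import cv2,numpy as np
print(read_state()); print(pinch_z)
ims=[]
for n in ("side","top"):
    c=get_calibration(n); print(n,{k:np.round(v,3).tolist() if not isinstance(v,str) else v for k,v in c.items()})
    cv2.imwrite(f"pics/{n}0.png",camera(n)[:,:,::-1])
E
```

```text
pics
{'clock': 0.0, 'q': array([-58.02947183,  28.75451616, -24.45343555,  88.89135164,
        12.65195644,  65.21787336, -12.04917484]), 'joint_velocities': array([ 0.05966465,  0.03934084, -0.1739149 , -0.09448959,  0.11545999,
        0.0050936 , -0.06712323]), 'tau': array([ 1.52776829e-04, -5.66606462e+01, -5.81675336e+00, -2.79108524e+01,
       -6.87783840e-02,  3.08465282e-02,  1.88790623e-04]), 'tcp_pos': array([188.69451032, 621.28773978, 225.67160623]), 'orientation': array([-1.79889972e+02, -3.52160220e-03,  1.63113480e+02]), 'ft_force': array([-0.56307709,  0.74235412,  0.70138898]), 'moment': array([0.01865674, 0.00819792, 0.00827879]), 'grasp_force': 0.0, 'gripper_width': 91.74059241546902}
18.8
side {'K': [[497.35, 0.0, 273.738], [0.0, 497.35, 213.751], [0.0, 0.0, 1.0]], 'world_from_camera': [[-0.999, -0.004, -0.036, 400.699], [-0.029, -0.499, 0.866, 1254.636], [-0.022, 0.867, 0.498, 814.251], [0.0, 0.0, 0.0, 1.0]]}
top {'K': [[540.402, 0.0, 277.737], [0.0, 540.402, 210.635], [0.0, 0.0, 1.0]], 'world_from_camera': [[-0.007, 0.998, -0.061, 336.406], [-1.0, -0.007, -0.007, -10.923], [-0.007, 0.061, 0.998, 1793.131], [0.0, 0.0, 0.0, 1.0]]}
```

View pics/top0.png

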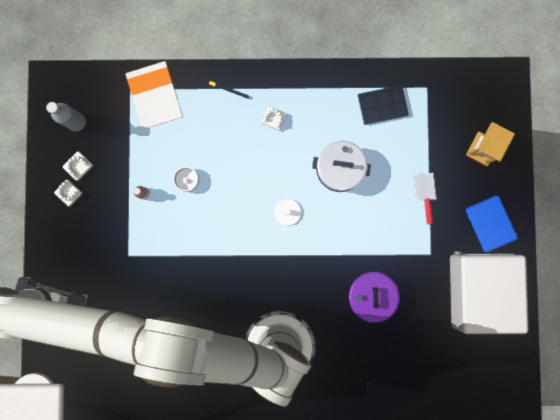

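View pics/side0.png

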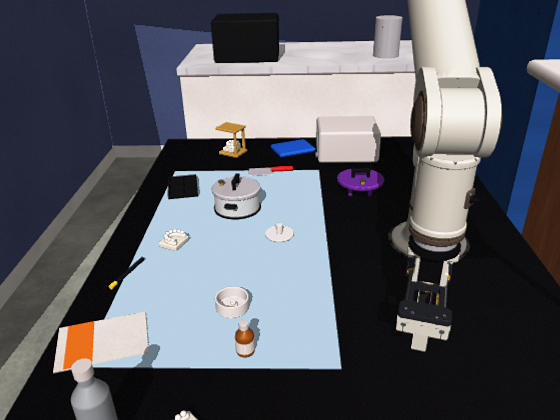

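Top view: dish at about (186,180), cover (288,212), pot lid (342,166) with valve (347,149) and handle bar about (333,163)-(352,165); purple decoy at (374,297). Side view: dish (232,301), cover (280,233), pot (238,195). I'll compute rough positions.

```bash
cat > h.py <<'E'
import numpy as np, cv2
from rig import *
from scipy.spatial.transform import Rotation as R
def ray(n,uv,z,c=None):
    c=c or get_calibration(n); K=np.array(c["K"]);T=np.array(c["world_from_camera"])
    p=np.linalg.inv(K)@[uv[0],uv[1],1]; d=T[:3,:3]@[p[0],-p[1],-p[2]]; o=T[:3,3]
    return o+d*(z-o[2])/d[2]
def proj(n,P,c=None):
    c=c or get_calibration(n); K=np.array(c["K"]);T=np.array(c["world_from_camera"])
    q=(np.atleast_2d(P)-T[:3,3])@T[:3,:3]; q=q*[1,-1,-1]; u=q@K.T
    return u[:,:2]/u[:,2:]
def tcp():
    s=read_state(); return s["tcp_pos"],R.from_euler("xyz",s["orientation"],degrees=True)
def shift(target):  # tool-frame shift in m to reach a world TCP
    p,r=tcp(); return np.round(r.inv().apply(np.array(target)-p)/1000,4)
E
python3 - <<'E'
from h import *
for n,d in dict(top=dict(dish=((186,180),36),cover=((288,212),8),lid=((342,166),82),valve=((347.5,149),97),h1=((333,163.5),115),h2=((353,165.5),115)),
 side=dict(dish=((232,297),36),cover=((280,234),8),lid=((237,188),82))).items():
    for k,(uv,z) in d.items(): print(n,k,ray(n,uv,z).round(0))
a=cv2.imread("pics/top0.png"); 
c=cv2.resize(a[120:250,150:400],None,fx=3.2,fy=3.2,interpolation=cv2.INTER_CUBIC); cv2.imwrite("pics/topc.png",c)
s=cv2.imread("pics/side0.png")
g=cv2.cvtColor(a,cv2.COLOR_BGR2HSV)
m=((g[:,:,1]<40)&(g[:,:,2]>90)).astype(np.uint8)
nl,l,st,ce=cv2.connectedComponentsWithStats(m)
for i in range(1,nl):
    if st[i,4]>150 and 150<ce[i][0]<400 and 120<ce[i][1]<250: print(st[i],ce[i])
E
```

```text
top dish [546. 301.  36.]
top cover [441. -33.   8.]
top lid [ 582. -205.   82.]
top valve [ 634. -221.   97.]
top h1 [ 585. -173.  115.]
top h2 [ 579. -235.  115.]
side dish [548. 308.  36.]
side cover [437. -24.   8.]
side lid [ 579. -188.   82.]
[  130    84   307   171 44051] [272.99809312 175.50296248]
```

View pics/topc.png

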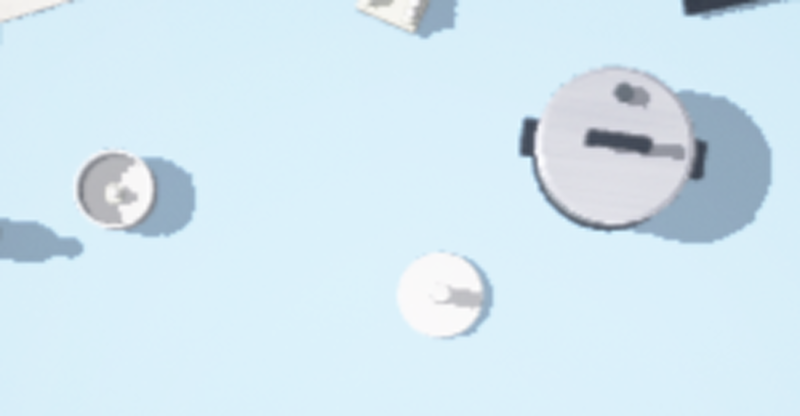

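The crop confirms the dish mouth at (186,179), cover (288,212) with knob in its middle, lid (342,166), and bar from (333,162.5) to (353,165.5). I'm moving over the cover for a near look.

{"method": "servo_tool", "body": {
  "linear": [
    [-0.03,-0.024,0],
    [-0.06,-0.048,0],
    [-0.09,-0.072,0],
    [-0.12,-0.096,0],
    [-0.15,-0.12,0],
    [-0.18,-0.144,0],
    [-0.21,-0.168,0],
    [-0.24,-0.192,0],
    [-0.27,-0.216,0],
    [-0.3,-0.24,0],
    [-0.33,-0.264,0],
    [-0.35,-0.28,0]
  ],
  "turn": [
    [0,0,0.057],
    [0,0,0.113],
    [0,0,0.17],
    [0,0,0.227],
    [0,0,0.283],
    [0,0,0.34],
    [0,0,0.397],
    [0,0,0.453],
    [0,0,0.51],
    [0,0,0.567],
    [0,0,0.623],
    [0,0,0.68]
  ]
}}

```text
clock: 1.1
tcp_pos: [444.2, 248.2, 226.5]
orientation: [-180.0, 0.1, 123.8]
ft_force: [-0.1, -0.2, 0.2]
gripper_width: 91.7
grasp_force: 0.0
```

```bash
python3 - <<'E'
from h import *
s=read_state(); print(s["clock"],s["tcp_pos"],s["orientation"],s["q"]); print(shift([441,-33,230]))
c=get_calibration("wrist"); T=np.array(c["world_from_camera"]); p,r=tcp()
print(c["K"],r.inv().apply(T[:3,3]-p), r.inv().as_matrix()@T[:3,:3])
E
```

```text
1.1 [444.21815124 248.16614321 226.50269535] [-1.79964102e+02  8.53767968e-02  1.23780162e+02] [-24.90989488  12.77105965  -8.44988218 109.32993322   2.29407801
  58.08876359  -0.58780064]
[-0.2319 -0.159  -0.0031]
[[317.70491574   0.         277.91879008]
 [  0.         317.70491574 204.95997962]
 [  0.           0.           1.        ]] [  74.63812414    0.60100526 -156.84562325] [[-3.01008265e-04  9.60309324e-01  2.78937111e-01]
 [ 9.99999657e-01  7.37617224e-05  8.25182749e-04]
 [ 7.71855806e-04  2.78937263e-01 -9.60309017e-01]]
```

{"method": "servo_tool", "body": {
  "linear": [
    [-0.029,-0.02,0],
    [-0.058,-0.04,0],
    [-0.087,-0.06,0],
    [-0.116,-0.08,0],
    [-0.145,-0.1,0],
    [-0.174,-0.12,0.01],
    [-0.203,-0.14,0.02],
    [-0.232,-0.159,0.03],
    [-0.232,-0.159,0.03],
    [-0.232,-0.159,0.03],
    [-0.232,-0.159,0.03],
    [-0.232,-0.159,0.03]
  ],
  "turn": [
    [0,0,0.085],
    [0,0,0.17],
    [0,0,0.255],
    [0,0,0.34],
    [0,0,0.425],
    [0,0,0.51],
    [0,0,0.595],
    [0,0,0.68],
    [0,0,0.68],
    [0,0,0.68],
    [0,0,0.68],
    [0,0,0.68]
  ]
}}

```text
clock: 2.1
tcp_pos: [441.2, -27.5, 196.9]
orientation: [180.0, -0.0, 85.3]
ft_force: [-0.9, 0.7, 0.2]
gripper_width: 91.7
grasp_force: 0.0
```

```bash
python3 - <<'E'
from h import *
print(tcp()[0],read_state()["orientation"]); im=camera("wrist"); cv2.imwrite("pics/w1.png",im[:,:,::-1])
print(proj("wrist",[[441,-33,8],[441,-33,41]]))
E
```

```text
[441.24234782 -27.51895827 196.86317702] [ 1.79990428e+02 -3.01843841e-02  8.53413437e+01]
[[277.39931786 187.94788299]
 [277.35336593 195.33178727]]
```

View pics/w1.png

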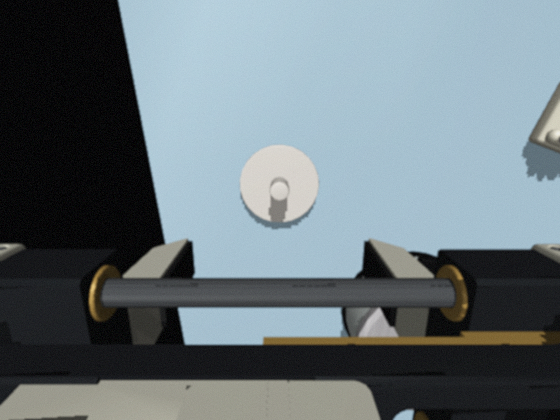

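Wrist view: cover disc centred at about (279,184), knob top at about (280,190), cast at the right edge. I'm fitting the outline.

```bash
cat >> h.py <<'E'
from scipy.optimize import least_squares
def fitcircle(n,pts,z,r,c=None):
    c=c or get_calibration(n)
    w=np.array([ray(n,p,z,c)[:2] for p in pts]); x0=[*w.mean(0)]
    s=least_squares(lambda x:np.hypot(*(w-x[:2]).T)-x[2],[*x0,r],loss="soft_l1")
    return s.x, np.sqrt(np.mean(s.fun**2))
def blob(mask,seed):
    n,l,st,ce=cv2.connectedComponentsWithStats(mask.astype(np.uint8))
    m=(l==l[seed[1],seed[0]]).astype(np.uint8)
    cs,_=cv2.findContours(m,cv2.RETR_EXTERNAL,cv2.CHAIN_APPROX_NONE)
    return max(cs,key=len)[:,0,:].astype(float)
E
python3 - <<'E'
from h import *
a=cv2.imread("pics/w1.png"); g=cv2.cvtColor(a,cv2.COLOR_BGR2HSV)
m=(g[:,:,1]<30)&(g[:,:,2]>100)
p=blob(m,(260,170)); print(len(p),p.min(0),p.max(0))
print(fitcircle("wrist",p,11,44)); print(ray("wrist",(279.5,189.5),41))
E
```

```text
223 [239. 144.] [318. 222.]
(array([443.0104853 , -28.57872692,  43.61751591]), np.float64(0.3826332687544315))
[443.65976599 -27.11133758  41.        ]
```

{"method": "servo_tool", "body": {
  "linear": [
    [0,0.002,0.03],
    [0,0.002,0.06],
    [0,0.002,0.09],
    [0,0.002,0.12],
    [0,0.002,0.14],
    [0,0.002,0.155],
    [0,0.002,0.165],
    [0,0.002,0.173],
    [0,0.002,0.178],
    [0,0.002,0.182],
    [0,0.002,0.182],
    [0,0.002,0.182]
  ],
  "turn": [
    [0,0,0],
    [0,0,0],
    [0,0,0],
    [0,0,0],
    [0,0,0],
    [0,0,0],
    [0,0,0],
    [0,0,0],
    [0,0,0],
    [0,0,0],
    [0,0,0],
    [0,0,0]
  ],
  "gripper": -0.2
}}

```text
clock: 3.15
tcp_pos: [443.5, -29.0, 15.2]
orientation: [180.0, -0.0, 85.2]
ft_force: [-0.1, 0.1, 0.0]
gripper_width: 55.2
grasp_force: 0.0
```

{"method": "servo_tool", "body": {
  "linear": [
    [0,0,0],
    [0,0,0],
    [0,0,0],
    [0,0,0],
    [0,0,0],
    [0,0,0],
    [0,0,0],
    [0,0,0],
    [0,0,0],
    [0,0,0],
    [0,0,0],
    [0,0,0]
  ],
  "turn": [
    [0,0,0],
    [0,0,0],
    [0,0,0],
    [0,0,0],
    [0,0,0],
    [0,0,0],
    [0,0,0],
    [0,0,0],
    [0,0,0],
    [0,0,0],
    [0,0,0],
    [0,0,0]
  ],
  "gripper": 1,
  "grip_force": 20
}}

```text
clock: 4.15
tcp_pos: [443.0, -29.0, 14.8]
orientation: [-180.0, -0.0, 85.2]
ft_force: [-1.4, 0.4, 3.8]
gripper_width: 19.3
grasp_force: 20.0
```

{"method": "servo_tool", "body": {
  "linear": [
    [0,0,-0.015],
    [0,0,-0.045],
    [0,0,-0.075],
    [0.01,0.004,-0.105],
    [0.04,0.014,-0.125],
    [0.075,0.026,-0.135],
    [0.11,0.039,-0.135],
    [0.145,0.051,-0.135],
    [0.18,0.063,-0.135],
    [0.21,0.074,-0.135],
    [0.23,0.081,-0.135],
    [0.237,0.083,-0.135]
  ],
  "turn": [
    [0,0,0],
    [0,0,0],
    [0,0,0],
    [0,0,0],
    [0,0,0],
    [0,0,0],
    [0,0,0],
    [0,0,0],
    [0,0,0],
    [0,0,0],
    [0,0,0],
    [0,0,0]
  ]
}}

```text
clock: 5.15
tcp_pos: [546.0, 205.0, 149.1]
orientation: [180.0, -0.1, 85.5]
ft_force: [0.3, 0.0, -1.6]
gripper_width: 19.7
grasp_force: 20.0
```

{"method": "servo_tool", "body": {
  "linear": [
    [0,0,0],
    [0,0,0],
    [0,0,0]
  ],
  "turn": [
    [0,0,0],
    [0,0,0],
    [0,0,0]
  ]
}}

```text
clock: 5.4
tcp_pos: [545.0, 197.7, 149.2]
orientation: [-179.9, 0.1, 85.1]
ft_force: [0.6, 0.6, -1.3]
gripper_width: 19.5
grasp_force: 20.0
```

```bash
python3 - <<'E'
from h import *
s=read_state(); print(s["tcp_pos"],s["orientation"],s["gripper_width"],s["ft_force"],s["q"]); 
np.save("c2.npy",get_calibration("wrist")["world_from_camera"]); im=camera("wrist"); cv2.imwrite("pics/w2.png",im[:,:,::-1])
print(proj("wrist",[[546,301,36]]))
E
```

```text
[544.95449707 197.72641451 149.19706792] [-1.79931498e+02  1.02293258e-01  8.50652681e+01] 19.451794879782053 [ 0.58256014  0.59484804 -1.29406577] [-24.60527384  24.69746633   2.50060286 103.86232417  -1.25733844
  51.57541334 -26.48454934]
[[266.94030383  75.63164917]]
```

View pics/w2.png

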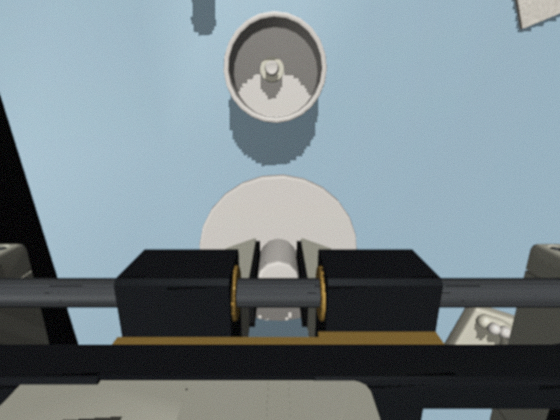

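Wrist view: dish rim centred at about (275,67) with the crown inside, cover held and level with its disc arc from (201,240) over (278,176) to (356,245). I'm computing the fit of both.

```bash
python3 - <<'E'
from h import *
c=get_calibration("wrist"); c["world_from_camera"]=np.load("c2.npy")
a=cv2.imread("pics/w2.png"); g=cv2.cvtColor(a,cv2.COLOR_BGR2HSV)
m=(g[:,:,1]<38)&(g[:,:,2]>60)
p=blob(m,(275,15)); p=p[p[:,1]>1]; print(p.min(0),p.max(0))
print("dish",fitcircle("wrist",p,36,41,c))
q=blob(m,(278,190)); q=q[q[:,1]<236]; print(q.min(0),q.max(0))
for dz in(-4,-9): print("cover",dz,fitcircle("wrist",q,149.2+dz,44,c))
p,r=tcp();print(p)
E
```

```text
[223.  10.] [326. 123.]
dish (array([552.2421053 , 305.28365471,  40.65343971]), np.float64(0.25043224887772536))
[200. 174.] [355. 235.]
cover -4 (array([545.72513354, 199.62740126,  42.81696891]), np.float64(0.17620065649430539))
cover -9 (array([545.51807018, 197.35308497,  44.14914877]), np.float64(0.1816832476319537))
[545.14008231 197.69486743 149.42272813]
```

{"method": "servo_tool", "body": {
  "linear": [
    [0.02,-0.001,0],
    [0.045,-0.001,0.01],
    [0.07,-0.002,0.03],
    [0.09,-0.002,0.05],
    [0.102,-0.003,0.065],
    [0.107,-0.003,0.075],
    [0.107,-0.003,0.078],
    [0.107,-0.003,0.078],
    [0.107,-0.003,0.078],
    [0.107,-0.003,0.078]
  ],
  "turn": [
    [0,0,0],
    [0,0,0],
    [0,0,0],
    [0,0,0],
    [0,0,0],
    [0,0,0],
    [0,0,0],
    [0,0,0],
    [0,0,0],
    [0,0,0]
  ]
}}

```text
clock: 6.28
tcp_pos: [552.9, 305.4, 73.0]
orientation: [179.9, -0.0, 85.1]
ft_force: [-0.6, 0.0, -1.8]
gripper_width: 19.6
grasp_force: 20.0
```

```bash
python3 - <<'E'
from h import *
s=read_state(); print(s["tcp_pos"],s["orientation"],s["gripper_width"],s["ft_force"])
np.save("c3.npy",get_calibration("wrist")["world_from_camera"]); im=camera("wrist"); t=camera("side");
print(proj("wrist",[[552.2,346,36],[552.2,346,0]]))
b=proj("side",[552,305,50])[0].astype(int); cr=t[b[1]-60:b[1]+60,b[0]-70:b[0]+70]; cr=cv2.resize(cr,(490,420),interpolation=cv2.INTER_CUBIC)
cv2.imwrite("pics/w3raw.png",im[:,:,::-1])
cv2.imwrite("pics/w3.png",np.hstack([cv2.resize(im[90:330,190:370],(310,420)),cr])[:,:,::-1])
E
```

```text
[552.91203608 305.44298701  72.96240397] [ 1.79898187e+02 -1.10362044e-02  8.50551132e+01] 19.55399069906854 [-0.62462875  0.03249188 -1.78960015]
[[270.34132199 172.42482285]
 [271.39948053 163.48676734]]
```

View pics/w3.png

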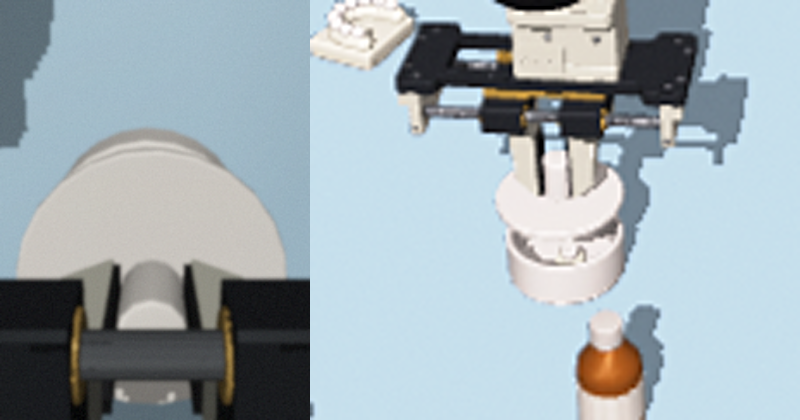

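```bash
python3 - <<'E'
from h import *
c=get_calibration("wrist"); c["world_from_camera"]=np.load("c3.npy")
a=cv2.imread("pics/w3raw.png"); g=cv2.cvtColor(a,cv2.COLOR_BGR2HSV)
m=(g[:,:,1]<38)&(g[:,:,2]>60)
p=blob(m,(277,185)); q=p[(p[:,1]<184)&(p[:,0]>232)&(p[:,0]<322)]
print(q.min(0),q.max(0))
def fix(pts,z,r):
    w=np.array([ray("wrist",x,z,c)[:2] for x in pts])
    s=least_squares(lambda x:np.hypot(*(w-x).T)-r,w.mean(0)-[0,r*.8],loss="soft_l1"); return s.x.round(1),np.sqrt(np.mean(s.fun**2)).round(2)
top=q[q[:,1]<178]
for z in (0,36): print("dish",z,fix(top,z,41))
cov=p[(p[:,1]>190)&(p[:,1]<240)]; print(cov.min(0),cov.max(0))
for z in (69,63): print("cover",z,fix(cov,z,44))
t=camera("side"); 
g=cv2.cvtColor(t,cv2.COLOR_RGB2HSV)
m=(g[:,:,1]<50)&(g[:,:,2]>60)
an=np.linspace(0,2*np.pi,73); ring=lambda x,y,z,r:proj("side",np.c_[x+r*np.cos(an),y+r*np.sin(an),0*an+z])
for nm,R_ in (("dishrim",ring(552.2,305.3,36,41)),("dishbase",ring(552.2,305.3,0,41)),("disc top",ring(552.9,305.4,69,44))): print(nm,R_.min(0).round(1),R_.max(0).round(1))
cu=proj("side",[552,305,20])[0].astype(int)
for v in range(cu[1]-34,cu[1]+24,4):
    row=np.where(m[v,cu[0]-40:cu[0]+40])[0]+cu[0]-40; print(v,row.min() if len(row) else 0,row.max() if len(row) else 0)
E
```

```text
[233. 162.] [319. 183.]
dish 0 (array([552.2, 304.8]), np.float64(0.24))
dish 36 (array([552.8, 309.8]), np.float64(0.49))
[200. 191.] [356. 239.]
cover 69 (array([553.5, 305.3]), np.float64(0.37))
cover 63 (array([553.5, 305.4]), np.float64(0.29))
dishrim [213.4 285.9] [247.  307.5]
dishbase [214.6 297.1] [247.7 319. ]
disc top [210.7 274.6] [247.3 297.4]
267 190 269
271 190 263
275 190 269
279 190 269
283 190 269
287 190 269
291 190 269
295 190 269
299 190 269
303 190 269
307 190 269
311 190 269
315 190 269
319 190 269
323 190 269
```

Both agree to about 1 mm (cover is roughly 1.2 mm too far in x). The side view shows the cover level above the dish, with the vial clear. Correcting and lowering.

{"method": "servo_tool", "body": {
  "linear": [
    [-0.0005,-0.0012,0.002],
    [-0.0005,-0.0012,0.005],
    [-0.0005,-0.0012,0.008],
    [-0.0005,-0.0012,0.011],
    [-0.0005,-0.0012,0.014],
    [-0.0005,-0.0012,0.017],
    [-0.0005,-0.0012,0.019],
    [-0.0005,-0.0012,0.021],
    [-0.0005,-0.0012,0.023],
    [-0.0005,-0.0012,0.024],
    [-0.0005,-0.0012,0.025],
    [-0.0005,-0.0012,0.025]
  ],
  "turn": [
    [0,0,0],
    [0,0,0],
    [0,0,0],
    [0,0,0],
    [0,0,0],
    [0,0,0],
    [0,0,0],
    [0,0,0],
    [0,0,0],
    [0,0,0],
    [0,0,0],
    [0,0,0]
  ]
}}

```text
clock: 7.43
tcp_pos: [550.3, 306.6, 46.5]
orientation: [-180.0, 0.0, 85.2]
ft_force: [1.4, -0.2, -1.1]
gripper_width: 19.6
grasp_force: 20.0
```

{"method": "servo_tool", "body": {
  "linear": [
    [0,0,0.001],
    [0,0,0.002],
    [0,0,0.002],
    [0,0,0.002]
  ],
  "turn": [
    [0,0,0],
    [0,0,0],
    [0,0,0],
    [0,0,0]
  ]
}}

```text
clock: 7.77
tcp_pos: [550.6, 306.7, 45.9]
orientation: [180.0, -0.0, 85.2]
ft_force: [-2.3, -2.2, 5.8]
gripper_width: 19.6
grasp_force: 20.0
```

{"method": "servo_tool", "body": {
  "linear": [
    [0,0,0],
    [0,0,0],
    [0,0,0],
    [0,0,0],
    [0,0,0],
    [0,0,0]
  ],
  "turn": [
    [0,0,0],
    [0,0,0],
    [0,0,0],
    [0,0,0],
    [0,0,0],
    [0,0,0]
  ],
  "gripper": -0.1
}}

```text
clock: 8.27
tcp_pos: [550.3, 306.6, 44.6]
orientation: [-180.0, 0.0, 85.2]
ft_force: [-0.1, 0.6, -0.4]
gripper_width: 50.0
grasp_force: 0.0
```

{"method": "servo_tool", "body": {
  "linear": [
    [0,0,-0.01],
    [0,0,-0.03],
    [0,0,-0.06],
    [0,0,-0.09],
    [0,0,-0.12],
    [-0.02,0,-0.14],
    [-0.05,0,-0.14],
    [-0.08,0,-0.14],
    [-0.1,0,-0.14],
    [-0.1,0,-0.14],
    [-0.1,0,-0.14]
  ],
  "turn": [
    [0,0,0],
    [0,0,0],
    [0,0,0],
    [0,0,0],
    [0,0,0],
    [0,0,0],
    [0,0,0],
    [0,0,0],
    [0,0,0],
    [0,0,0],
    [0,0,0]
  ]
}}

```text
clock: 9.18
tcp_pos: [542.4, 205.4, 185.7]
orientation: [179.9, -0.0, 85.0]
ft_force: [0.8, 0.5, -0.1]
gripper_width: 50.2
grasp_force: 0.0
```

```bash
python3 - <<'E'
from h import *
s=read_state(); print(s["clock"],s["tcp_pos"],s["orientation"],s["gripper_width"],s["ft_force"])
np.save("c4.npy",get_calibration("wrist")["world_from_camera"]); im=camera("wrist"); t=camera("side")
b=proj("side",[552,305,30])[0].astype(int); cr=t[b[1]-40:b[1]+40,b[0]-45:b[0]+45]; cr=cv2.resize(cr,(472,420),interpolation=cv2.INTER_CUBIC)
u=proj("wrist",[552,305,40])[0].astype(int); print(u); v0=max(u[1]-70,0)
w=cv2.resize(im[v0:v0+140,u[0]-53:u[0]+53],(318,420),interpolation=cv2.INTER_CUBIC)
cv2.imwrite("pics/w4raw.png",im[:,:,::-1]); cv2.imwrite("pics/w4.png",np.hstack([w,cr])[:,:,::-1])
E
```

```text
9.1833 [542.42530986 205.43341823 185.72188695] [ 1.79943458e+02 -1.75941653e-02  8.50088265e+01] 50.22299984722701 [ 0.80409396  0.51554717 -0.11131855]
[279  86]
```

View pics/w4.png

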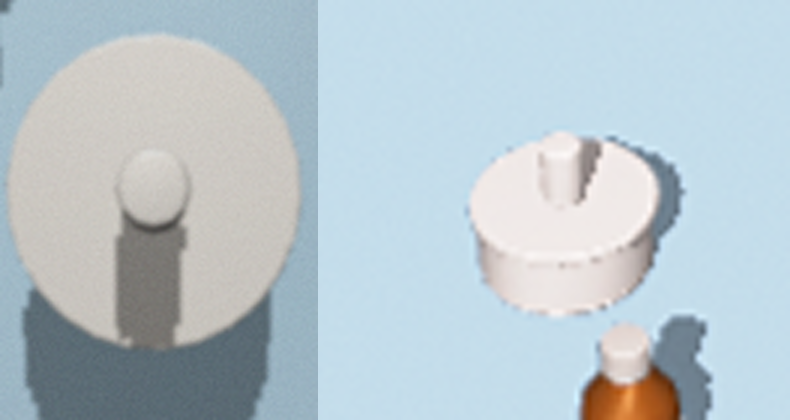

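The cover sits flush and level on the dish in both views, with no gap. Moving to the pot with the fingers partly closed to clear the valve.

{"method": "servo_tool", "body": {
  "linear": [
    [-0.02,0.003,-0.02],
    [-0.058,0.01,-0.04],
    [-0.097,0.016,-0.05],
    [-0.137,0.023,-0.05],
    [-0.177,0.03,-0.05],
    [-0.217,0.036,-0.05],
    [-0.257,0.043,-0.05],
    [-0.297,0.05,-0.05],
    [-0.337,0.056,-0.05],
    [-0.377,0.063,-0.05],
    [-0.4,0.068,-0.05],
    [-0.41,0.069,-0.05]
  ],
  "turn": [
    [0,0,0],
    [0,0,0],
    [0,0,0],
    [0,0,0],
    [0,0,0],
    [0,0,0],
    [0,0,0],
    [0,0,0],
    [0,0,0],
    [0,0,0],
    [0,0,0],
    [0,0,0]
  ],
  "gripper": 0.36
}}

```text
clock: 10.28
tcp_pos: [576.7, -211.6, 234.8]
orientation: [180.0, 0.1, 85.0]
ft_force: [-0.1, 0.5, 0.3]
gripper_width: 29.2
grasp_force: 0.0
```

{"method": "servo_tool", "body": {
  "linear": [
    [-0.02,0.003,0],
    [-0.04,0.006,0],
    [-0.055,0.009,0],
    [-0.06,0.01,0],
    [-0.06,0.01,0],
    [-0.06,0.01,0],
    [-0.06,0.01,0]
  ],
  "turn": [
    [0,0,0],
    [0,0,0],
    [0,0,0],
    [0,0,0],
    [0,0,0],
    [0,0,0],
    [0,0,0]
  ]
}}

```text
clock: 10.87
tcp_pos: [581.8, -265.8, 234.6]
orientation: [-180.0, -0.1, 85.3]
ft_force: [-0.4, 0.0, -0.5]
gripper_width: 29.4
grasp_force: 0.0
```

```bash
python3 - <<'E'
from h import *
s=read_state(); print(s["clock"],s["tcp_pos"],s["orientation"],s["gripper_width"],s["ft_force"],s["q"])
np.save("c5.npy",get_calibration("wrist")["world_from_camera"]); im=camera("wrist")
cv2.imwrite("pics/w5.png",im[:,:,::-1])
c=get_calibration("wrist"); c["world_from_camera"]=np.load("c4.npy")
a=cv2.imread("pics/w4raw.png"); g=cv2.cvtColor(a,cv2.COLOR_BGR2HSV)
p=blob((g[:,:,1]<38)&(g[:,:,2]>60),(260,100)); print(p.min(0),p.max(0),fitcircle("wrist",p,41,44,c))
E
```

```text
10.8667 [ 581.81138187 -265.77557164  234.55426395] [-1.79988920e+02 -7.95867937e-02  8.53194227e+01] 29.445869851809984 [-0.37989217  0.04189707 -0.48938259] [11.87145898 25.65966337 14.06970486 91.02470314 -6.79442002 64.18667645
 22.89445965]
[227.  27.] [326. 133.] (array([551.10195329, 306.42625192,  43.79644258]), np.float64(0.2814011623090913))
```

View pics/w5.png

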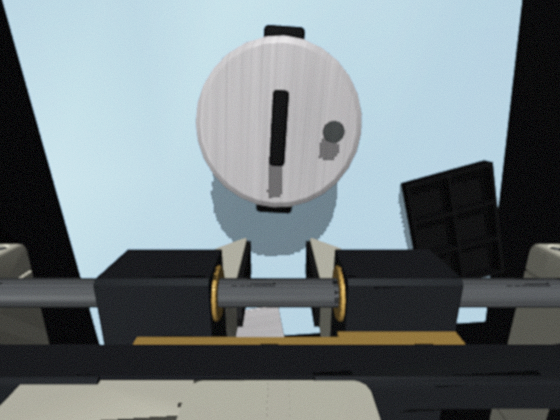

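Wrist view: lid disc centred at about (279,120), bar from (281,90) to (277,165), valve (333,131). Fitting.

```bash
python3 - <<'E'
from h import *
c=get_calibration("wrist"); c["world_from_camera"]=np.load("c5.npy")
a=cv2.imread("pics/w5.png"); g=cv2.cvtColor(a,cv2.COLOR_BGR2HSV)
p=blob(g[:,:,2]<60,(279,127)); w=np.array([ray("wrist",x,115,c)[:2] for x in p]).astype(np.float32)
r=cv2.minAreaRect(w); print("bar",r)
b=cv2.boxPoints(r)
l=blob((g[:,:,1]<25)&(g[:,:,2]>90),(230,120)); l=l[(l[:,1]<195)&(l[:,1]>42)]; print(l.min(0),l.max(0)); print("lid",fitcircle("wrist",l,82,80,c))
v=blob((g[:,:,2]<100)&(g[:,:,1]<60),(333,128)); print("valve",ray("wrist",v.mean(0),97,c)); print(tcp()[0])
E
```

```text
bar ((587.9425659179688, -204.31649780273438), (61.55443572998047, 11.866040229797363), 81.88583374023438)
[196.  43.] [360. 194.]
lid (array([ 587.80306524, -203.73806646,   77.65678208]), np.float64(0.3012523542590062))
valve [ 636.85900598 -211.58482374   97.        ]
[ 581.78991343 -265.8784355   234.64008035]
```

{"method": "servo_tool", "body": {
  "linear": [
    [0.02,0.0003,0],
    [0.045,0.0007,0.01],
    [0.06,0.001,0.03],
    [0.062,0.001,0.055],
    [0.062,0.001,0.08],
    [0.062,0.001,0.1],
    [0.062,0.001,0.115],
    [0.062,0.001,0.125],
    [0.062,0.001,0.133],
    [0.062,0.001,0.14],
    [0.062,0.001,0.145],
    [0.062,0.001,0.145]
  ],
  "turn": [
    [0,0,0.02],
    [0,0,0.04],
    [0,0,0.06],
    [0,0,0.06],
    [0,0,0.06],
    [0,0,0.06],
    [0,0,0.06],
    [0,0,0.06],
    [0,0,0.06],
    [0,0,0.06],
    [0,0,0.06],
    [0,0,0.06]
  ]
}}

```text
clock: 11.92
tcp_pos: [587.3, -206.0, 89.2]
orientation: [-180.0, -0.0, 81.8]
ft_force: [-0.8, 0.3, -0.3]
gripper_width: 29.6
grasp_force: 0.0
```

```bash
python3 - <<'E'
from h import *
s=read_state(); print(s["clock"],s["tcp_pos"],s["orientation"],s["gripper_width"],s["ft_force"],s["moment"])
E
```

```text
11.9167 [ 587.25874479 -206.03964383   89.16522849] [-1.79961718e+02 -1.31465490e-02  8.17591260e+01] 29.599349631243136 [-0.79742435  0.25097894 -0.3219905 ] [-0.06974464  0.08861139 -0.02311176]
```

{"method": "servo_tool", "body": {
  "linear": [
    [0,0,0],
    [0,0,0],
    [0,0,0],
    [0,0,0],
    [0,0,0],
    [0,0,0],
    [0,0,0],
    [0,0,0]
  ],
  "turn": [
    [0,0,0],
    [0,0,0],
    [0,0,0],
    [0,0,0],
    [0,0,0],
    [0,0,0],
    [0,0,0],
    [0,0,0]
  ],
  "gripper": 1,
  "grip_force": 50
}}

```text
clock: 12.58
tcp_pos: [587.7, -206.5, 90.4]
orientation: [180.0, 0.0, 81.7]
ft_force: [-2.0, -0.5, 5.5]
gripper_width: 13.4
grasp_force: 50.0
```

{"method": "servo_tool", "body": {
  "linear": [
    [0,0,-0.0005],
    [0,0,-0.001],
    [0,0,-0.0015],
    [0,0,-0.002]
  ],
  "turn": [
    [0,0,0],
    [0,0,0],
    [0,0,0],
    [0,0,0]
  ]
}}

```text
clock: 12.92
tcp_pos: [586.8, -205.9, 90.8]
orientation: [-179.9, -0.0, 81.8]
ft_force: [0.5, -0.2, -4.2]
gripper_width: 13.5
grasp_force: 50.0
```

{"method": "servo_tool", "body": {
  "linear": [
    [0,0,-0.0005],
    [0,0,-0.001],
    [0,0,-0.0015],
    [0,0,-0.002]
  ],
  "turn": [
    [0,0,0],
    [0,0,0],
    [0,0,0],
    [0,0,0]
  ]
}}

```text
clock: 13.25
tcp_pos: [586.6, -205.8, 92.2]
orientation: [-179.9, -0.0, 81.8]
ft_force: [2.0, -0.9, -14.6]
gripper_width: 13.8
grasp_force: 50.0
```

{"method": "servo_tool", "body": {
  "linear": [
    [0,0,-0.0005],
    [0,0,-0.001],
    [0,0,-0.0015],
    [0,0,-0.002]
  ],
  "turn": [
    [0,0,0],
    [0,0,0],
    [0,0,0],
    [0,0,0]
  ]
}}

```text
clock: 13.58
tcp_pos: [587.0, -206.5, 96.3]
orientation: [-180.0, -0.0, 81.7]
ft_force: [-2.3, 1.0, -4.9]
gripper_width: 13.3
grasp_force: 50.0
```

{"method": "servo_tool", "body": {
  "linear": [
    [0,0,-0.001],
    [0,0,-0.002],
    [0,0,-0.003],
    [0,0,-0.004],
    [0,0,-0.005],
    [0,0,-0.006],
    [0,0,-0.007],
    [0,0,-0.008],
    [0,0,-0.009],
    [0,0,-0.009],
    [0,0,-0.009],
    [0,0,-0.009]
  ],
  "turn": [
    [0,0,0],
    [0,0,0],
    [0,0,0],
    [0,0,0],
    [0,0,0],
    [0,0,0],
    [0,0,0],
    [0,0,0],
    [0,0,0],
    [0,0,0],
    [0,0,0],
    [0,0,0]
  ]
}}

```text
clock: 14.58
tcp_pos: [587.4, -206.3, 104.8]
orientation: [-180.0, -0.0, 81.8]
ft_force: [-4.3, 0.6, -2.2]
gripper_width: 13.7
grasp_force: 50.0
```

```bash
python3 - <<'E'
from h import *
z=[]
for i in range(6):
    t=camera("side"); s=read_state(); z.append([*s["tcp_pos"],*s["ft_force"],*s["moment"],s["grasp_force"],s["gripper_width"]])
print(np.mean(z,0).round(2),np.std(z,0).round(2)); print(s["orientation"],s["clock"])
im=camera("wrist"); cv2.imwrite("pics/s6raw.png",t[:,:,::-1]); cv2.imwrite("pics/w6raw.png",im[:,:,::-1])
b=proj("side",[588,-205,75])[0].astype(int); print(b)
cr=lambda q:cv2.resize(q[b[1]-35:b[1]+35,b[0]-40:b[0]+40],(400,350),interpolation=cv2.INTER_CUBIC)
s0=cv2.imread("pics/side0.png")[:,:,::-1]
cv2.imwrite("pics/s6.png",np.hstack([cr(s0),cr(t)])[:,:,::-1])
E
```

```text
[ 5.8739e+02 -2.0630e+02  1.0473e+02 -4.0600e+00  7.1000e-01 -3.0000e+00
  4.0000e-02  1.0800e+00  0.0000e+00  5.0000e+01  1.3610e+01] [0.02 0.01 0.02 0.49 0.41 0.77 0.02 0.03 0.02 0.   0.21]
[-1.79993814e+02 -2.92800780e-03  8.17469377e+01] 14.8833
[234 187]
```

View pics/s6.png

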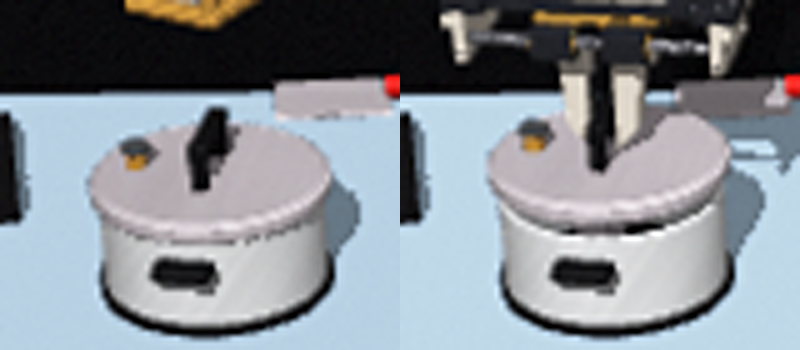

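The side view shows the lid free of the rim at left (crop left = shut), right = now; the robot-side edge seems lifted a little more than the far edge. I'll measure the tilt by fitting the disc in the images.

```bash
cat > tilt.py <<'E'
from h import *
def edge(img,seed,pred,smax):
    g=cv2.cvtColor(img,cv2.COLOR_BGR2HSV); 
    return g
def discfit(cams,x0,r):
    # cams: list of (name,calib,pts,weight); x=(cx,cy,cz,pitch,roll) disc edge circle
    an=np.linspace(0,2*np.pi,721)
    def res(x):
        Rm=R.from_euler("xyz",[x[4],x[3],0],degrees=True).as_matrix(); o=[]
        P=x[:3]+(Rm@np.array([r*np.cos(an),r*np.sin(an),0*an])).T
        for n,c,p,w in cams:
            q=proj(n,P,c); ctr=proj(n,x[:3][None],c)[0]
            d=np.linalg.norm(p[:,None]-q[None],axis=2); i=d.argmin(1)
            nrm=np.roll(q,-1,0)[i]-np.roll(q,1,0)[i]; nrm=np.c_[nrm[:,1],-nrm[:,0]]/np.linalg.norm(nrm,axis=1)[:,None]
            o.append(w*((p-q[i])*nrm).sum(1))
        return np.concatenate(o)
    s=least_squares(res,x0,loss="soft_l1",x_scale=[1,1,1,.5,.5]); return s.x.round(2),np.sqrt(np.mean(s.fun**2)).round(2)
E
python3 - <<'E'
from tilt import *
for f,k in (("w5","c5"),("w6raw",None)):
    c=get_calibration("wrist")
    if k: c["world_from_camera"]=np.load(k+".npy")
    a=cv2.imread(f"pics/{f}.png"); g=cv2.cvtColor(a,cv2.COLOR_BGR2HSV); z0=82 if k else 97
    u=proj("wrist",[[548,-190,z0]],c)[0].astype(int); 
    m=(g[:,:,1]<25)&(g[:,:,2]>90); print(f,u,m[u[1],u[0]])
    l=blob(m,u); ex=proj("wrist",np.c_[588+78*np.cos(np.linspace(0,6.28,200)),-204+78*np.sin(np.linspace(0,6.28,200)),np.full(200,z0)],c)
    d=np.linalg.norm(l[:,None]-ex[None],axis=2).min(1); l=l[(d<9)&(l[:,1]<(195 if k else 235))&(l[:,1]>3)&(l[:,0]>3)&(l[:,0]<556)]
    print(len(l),l.min(0),l.max(0)); 
    print(discfit([("wrist",c,l,1.)],[588,-204,z0,0,0],77.7))
E
```

```text
w5 [234 115] True
394 [196.  35.] [360. 194.]
(array([ 590.14, -203.3 ,   83.3 ,    6.89,   -1.19]), np.float64(0.35))
w6raw [202 234] True
393 [139.  98.] [415. 234.]
(array([ 588.22, -202.13,   94.38,    0.64,   -0.84]), np.float64(0.41))
```

```bash
cat > flow.py <<'E'
from h import *
def heights(f,show=True):
    A=cv2.cvtColor(cv2.imread("pics/side0.png"),cv2.COLOR_BGR2GRAY); B=cv2.cvtColor(cv2.imread(f),cv2.COLOR_BGR2GRAY)
    k=8; up=lambda q:cv2.resize(q,None,fx=k,fy=k,interpolation=cv2.INTER_CUBIC)
    ax=np.radians(-8.3); o=np.array([588,-204]); e=np.array([np.cos(ax),np.sin(ax)]); nrm=np.array([-e[1],e[0]])
    for name,a,b,z,w,h in (("valve",50,0,95,7,6),("+x edge",78,5,78,6,6),("-x edge",-78,5,78,6,6),("near",10,79,76,9,4),("near-",-25,74,76,8,4),("near+",40,68,76,8,4)):
        P=np.array([*(o+a*e+b*nrm),z]); u=proj("side",P)[0].round().astype(int)
        t=A[u[1]-h:u[1]+h+1,u[0]-w:u[0]+w+1]; s=B[u[1]-h-12:u[1]+h+8,u[0]-w-4:u[0]+w+5]
        m=cv2.matchTemplate(up(s),up(t),cv2.TM_CCOEFF_NORMED); _,v,_,l=cv2.minMaxLoc(m)
        d=np.array(l)/k-[4,12]; g=proj("side",P+[0,0,10])[0]-proj("side",P)[0]
        print(name,"score %.2f"%v,"dpx",d,"px per 10mm",g.round(2),"dz %.1f"%(d[1]/g[1]*10))
E
python3 -c "
from flow import *
heights('pics/s6raw.png')"
```

```text
valve score 0.97 dpx [-0.5   -3.625] px per 10mm [-0.23 -2.74] dz 13.2
+x edge score 0.93 dpx [-0.375 -3.5  ] px per 10mm [-0.26 -2.71] dz 12.9
-x edge score 0.84 dpx [-1.125 -3.125] px per 10mm [-0.12 -2.74] dz 11.4
near score 0.52 dpx [ 0.625 -2.375] px per 10mm [-0.22 -2.8 ] dz 8.5
near- score 0.68 dpx [-0.5   -2.375] px per 10mm [-0.19 -2.8 ] dz 8.5
near+ score 0.74 dpx [-0.75 -4.  ] px per 10mm [-0.25 -2.78] dz 14.4
```

{"method": "servo_tool", "body": {
  "linear": [
    [0,-0.0005,0],
    [0,-0.001,0],
    [0,-0.0015,0],
    [0,-0.0015,0],
    [0,-0.0015,0],
    [0,-0.0015,0]
  ],
  "turn": [
    [0,0,0],
    [0,0,0],
    [0,0,0],
    [0,0,0],
    [0,0,0],
    [0,0,0]
  ]
}}

```text
clock: 15.43
tcp_pos: [586.7, -206.1, 105.0]
orientation: [179.9, 0.0, 81.8]
ft_force: [-1.0, 0.5, -4.6]
gripper_width: 13.1
grasp_force: 50.0
```

```bash
cat > st.py <<'E'
from flow import *
import sys
z=[];im=[]
for i in range(5):
    t=camera("side"); im.append(t.astype(float)); s=read_state(); z.append([*s["tcp_pos"],*s["ft_force"],*s["moment"]])
print(np.mean(z,0).round(2),s["orientation"].round(2),s["clock"])
f="pics/"+sys.argv[1]+".png"; cv2.imwrite(f,np.mean(im,0).astype(np.uint8)[:,:,::-1]); heights(f)
E
python3 st.py s7
```

```text
[ 5.8662e+02 -2.0615e+02  1.0495e+02  1.5000e-01  2.0000e-02 -4.5000e+00
 -1.3000e-01  1.0000e-01 -1.0000e-02] [179.93   0.    81.76] 15.6833
valve score 0.97 dpx [-0.375 -3.75 ] px per 10mm [-0.23 -2.74] dz 13.7
+x edge score 0.94 dpx [-0.25  -3.875] px per 10mm [-0.26 -2.71] dz 14.3
-x edge score 0.82 dpx [-1.    -2.875] px per 10mm [-0.12 -2.74] dz 10.5
near score 0.52 dpx [ 0.75  -2.375] px per 10mm [-0.22 -2.8 ] dz 8.5
near- score 0.67 dpx [-0.375 -2.375] px per 10mm [-0.19 -2.8 ] dz 8.5
near+ score 0.67 dpx [-0.625 -4.125] px per 10mm [-0.25 -2.78] dz 14.8
```

```bash
cat > side_fit.py <<'E'
from tilt import *
import sys
an=np.linspace(0,2*np.pi,361)
def sub(g,q,ctr):  # subpixel lid/mat edge along outward normal, saturation step
    n=(q-ctr)/np.linalg.norm(q-ctr); t=np.arange(-5,5.01,.25); s=q+t[:,None]*n
    v=cv2.remap(g,s[:,0].astype(np.float32)[None],s[:,1].astype(np.float32)[None],cv2.INTER_LINEAR)[0]
    d=np.gradient(v); i=d.argmax(); 
    return s[i] if d[i]>4 and v[max(i-6,0)]<35 and v[min(i+6,40)]>40 else None
def run(f,z):
    c=get_calibration("side"); g=cv2.cvtColor(cv2.imread(f),cv2.COLOR_BGR2HSV)[:,:,1].astype(np.float32)
    ctr=proj("side",[588,-204,z],c)[0]; P=[];A=[]
    for a in np.radians(np.arange(-180,181,3)):
        q=proj("side",[588+80*np.cos(a),-204+80*np.sin(a),z],c)[0]
        if q[1]>ctr[1]+3: continue
        r=sub(g,q,ctr)
        if r is not None: P.append(r);A.append(round(np.degrees(a)))
    P=np.array(P); print(f,len(P),A)
    print(discfit([("side",c,P,1.)],[588,-204,z,0,0],80))
    return P,A
a=run("pics/side0.png",80); b=run("pics/"+sys.argv[1]+".png",94)
D={k:v for k,v in zip(a[1],a[0])}
for k,v in zip(b[1],b[0]):
    if k in D: print(k,(v-D[k]).round(2),end=" ")
E
python3 side_fit.py s7
python3 - <<'E'
from tilt import *
c=get_calibration("wrist"); im=camera("wrist"); a=im[:,:,::-1].copy(); cv2.imwrite("pics/w7raw.png",a); g=cv2.cvtColor(a,cv2.COLOR_BGR2HSV); z0=97
m=(g[:,:,1]<25)&(g[:,:,2]>90); u=proj("wrist",[[548,-190,z0]],c)[0].astype(int)
l=blob(m,u); t=np.linspace(0,6.28,400); ex=proj("wrist",np.c_[588+78*np.cos(t),-204+78*np.sin(t),np.full(400,z0)],c)
d=np.linalg.norm(l[:,None]-ex[None],axis=2).min(1); l=l[(d<9)&(l[:,1]<235)&(l[:,1]>3)]
print(len(l))
for r in(77.7,79,80): print(r,discfit([("wrist",c,l,1.)],[588,-204,z0,0,0],r))
E
```

```text
pics/side0.png 64 [-180, -177, -174, -171, -168, -165, -162, -159, -156, -153, -150, -147, -144, -141, -138, -135, -132, -129, -126, -123, -114, -111, -108, -105, -102, -99, -87, -81, -78, -75, -72, -69, -66, -63, -60, -57, -54, -51, -48, -45, -42, -39, -33, -30, -27, -24, -21, -18, -15, -12, -9, -6, -3, 0, 3, 6, 9, 12, 165, 168, 171, 174, 177, 180]
(array([ 5.8503e+02, -2.0303e+02,  7.6140e+01, -2.2000e-01, -3.1700e+00]), np.float64(0.4))
pics/s7.png 48 [-180, -177, -174, -171, -168, -165, -162, -159, -156, -153, -150, -147, -144, -114, -111, -87, -69, -60, -57, -54, -51, -48, -45, -39, -36, -33, -30, -27, -24, -21, -18, -15, -12, -9, -6, -3, 0, 3, 6, 9, 12, 15, 165, 168, 171, 174, 177, 180]
(array([ 5.8372e+02, -2.0438e+02,  9.2150e+01, -3.4000e-01, -1.1000e+00]), np.float64(0.98))
-180 [ 1.09 -3.84] -177 [ 0.84 -3.85] -174 [ 0.09 -3.83] -171 [-0.16 -3.81] -168 [ 0.34 -3.85] -165 [ 0.09 -3.83] -162 [ 0.83 -3.94] -159 [ 0.33 -3.87] -156 [ 1.07 -4.02] -153 [-0.16 -3.77] -150 [ 1.05 -4.07] -147 [ 0.56 -3.97] -144 [ 0.31 -3.91] -114 [ 0.57 -4.36] -111 [-0.39 -3.55] -87 [-0.93  3.01] -69 [-2.99 -7.92] -60 [-0.66 -4.06] -57 [-0.29 -3.73] -54 [-0.5  -3.87] -51 [-0.73 -4.  ] -48 [-0.31 -3.74] -45 [-0.54 -3.86] -39 [-0.32 -3.75] -33 [ 0.63 -3.47] -30 [-0.58 -3.83] -27 [-0.34 -3.77] -24 [-0.34 -3.77] -21 [-0.35 -3.78] -18 [-0.1  -3.75] -15 [-0.35 -3.79] -12 [-0.85 -3.84] -9 [-0.11 -3.78] -6 [-0.61 -3.81] -3 [-0.86 -3.82] 0 [ 0.14 -3.82] 3 [ 0.13 -3.84] 6 [ 0.13 -3.85] 9 [-0.12 -3.85] 12 [-0.37 -3.84] 165 [ 0.08 -3.83] 168 [ 0.09 -3.83] 171 [-0.66 -3.88] 174 [-0.16 -3.84] 177 [-0.41 -3.84] 180 [ 1.09 -3.84] 393
77.7 (array([ 5.8776e+02, -2.0207e+02,  9.4660e+01,  1.7000e-01, -9.8000e-01]), np.float64(0.4))
79 (array([ 5.8759e+02, -2.0324e+02,  9.1860e+01,  1.7000e-01, -9.7000e-01]), np.float64(0.4))
80 (array([ 5.8746e+02, -2.0415e+02,  8.9720e+01,  1.6000e-01, -9.9000e-01]), np.float64(0.4))
```

{"method": "servo_tool", "body": {
  "linear": [
    [0,0,-0.0003],
    [0,0,-0.0007],
    [0,0,-0.0007],
    [0,0,-0.0007],
    [0,0,-0.0007],
    [0,0,-0.0007]
  ],
  "turn": [
    [0,0,0],
    [0,0,0],
    [0,0,0],
    [0,0,0],
    [0,0,0],
    [0,0,0]
  ]
}}

```text
clock: 16.23
tcp_pos: [586.4, -206.2, 105.7]
orientation: [180.0, 0.0, 81.8]
ft_force: [1.6, -0.4, -3.2]
gripper_width: 13.6
grasp_force: 50.0
```

```bash
python3 st.py s8 | head -3; python3 - <<'E'
from h import *
t=cv2.imread("pics/s8.png"); s0=cv2.imread("pics/side0.png")
b=proj("side",[588,-205,75])[0].astype(int)
cr=lambda q,b,w:cv2.resize(q[b[1]-35:b[1]+30,b[0]-w:b[0]+w],None,fx=7,fy=7,interpolation=cv2.INTER_CUBIC)
d=proj("side",[552,305,30])[0].astype(int)
x=np.hstack([cr(s0,b,30),cr(t,b,30)]); y=cv2.resize(t[60:380,60:360],None,fx=.9,fy=.9)
cv2.imwrite("pics/s8c.png",cv2.resize(x,(800,int(800*x.shape[0]/x.shape[1]))))
def q(img,z,col): # grey profile down near edge
    g=cv2.cvtColor(img,cv2.COLOR_BGR2GRAY); return g[b[1]-2:b[1]+30,col].tolist()
for col in (b[0]-8,b[0]+8): print(col,b[1]-2,q(s0,0,col)); print(q(t,0,col))
P=lambda z,r:proj("side",[[588+r*np.sin(a),-204+r*np.cos(a),z] for a in (.15,-.25)]).round(1).tolist()
print("lid bottom shut",P(70,80),"open15",P(85,80),"rim",P(70,75),"lid top shut",P(82,80),"open",P(97,80))
E
```

```text
[ 5.8635e+02 -2.0617e+02  1.0564e+02  1.4300e+00 -2.8000e-01 -3.0300e+00
 -1.7000e-01 -3.2000e-01 -1.0000e-02] [1.7996e+02 1.0000e-02 8.1750e+01] 16.4833
valve score 0.95 dpx [-0.25 -4.  ] px per 10mm [-0.23 -2.74] dz 14.6
226 185 [175, 175, 174, 172, 173, 174, 175, 175, 176, 175, 168, 205, 222, 185, 172, 175, 205, 221, 128, 27, 12, 27, 17, 40, 118, 204, 213, 207, 208, 208, 210, 96]
[180, 182, 182, 182, 183, 183, 183, 211, 214, 186, 186, 138, 117, 91, 234, 229, 218, 226, 131, 29, 14, 28, 18, 42, 123, 210, 219, 215, 215, 217, 217, 100]
242 185 [183, 185, 185, 185, 184, 181, 181, 181, 180, 179, 179, 209, 210, 179, 172, 204, 208, 207, 210, 208, 207, 205, 204, 203, 205, 206, 208, 210, 211, 210, 218, 125]
[189, 189, 188, 189, 187, 186, 203, 222, 203, 182, 134, 56, 2, 74, 231, 223, 211, 213, 216, 216, 215, 212, 211, 210, 212, 213, 215, 218, 218, 217, 225, 131]
lid bottom shut [[228.8, 200.5], [238.8, 200.2]] open15 [[228.4, 196.3], [238.5, 196.0]] rim [[229.2, 199.8], [238.6, 199.5]] lid top shut [[228.5, 197.2], [238.6, 196.9]] open [[228.2, 192.9], [238.3, 192.6]]
```

View pics/s8c.png

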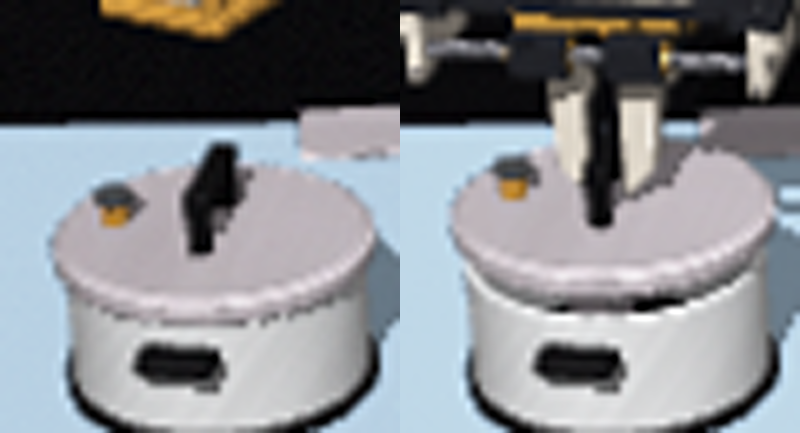

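The last view shows the lid up and level with an even dark gap: near edge up about 15 mm, valve up 14.6 mm, and the side edges matching within about 1 mm. The fingers still hold the bar, so I'm handing in.

```bash
python3 -c "
from rig import *
print(close_job())"
```

```text
the job is handed in; nothing more can be done
None
```

I seated the cover level on the dish and let go of it, then broke the pot lid free. The lid was handed in held by its handle, level to about 1° and about 15 mm ajar by camera measurement, at 16.5 s of the 51 s allowed; the judge's verdict was not shown.

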